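# Lock the sample vial down through the splash guard

## Task

A capped glass vial stands in one of the two nests of the guarded vial holder; the other nest only has a low plug in it. Reach with closed fingertips through the guard window in front of the vial and press that station's lever pad fully down to its stop, then withdraw. Never touch the guard, leave the other lever up, and do not lift or move the vial, the plug or the things standing beside the holder.

Things in the scene. Friction and masses are not known exactly. Their poses are not given: they have to be found in the camera images.
- holder: twin vial holder fixed to the bench, 290 mm (x) by 270 mm (y), grey base 45 mm high; origin at bench height between the two stations; spans x -115 to 175, y -135 to 135 mm of its frame. Its -x side faces the robot (yaw within 0.35 rad); left station at y=+60 mm, right at -60 mm. Guard and pads at its -x part, nests at its +x part. Nothing on it is over 120 mm high
- guard: white sheet-metal splash guard on the holder (same origin and axes as the holder): box with a level top plate 4 mm thick, top face 120 mm above the bench, covering holder x -115 to 55 mm and y -135 to 135 mm, skirts down to the base. Its top has two rectangular windows. Must not be touched
- window_left (a point): centre of the left guard window (holder frame x=-35, y=+60 mm) at the guard's top face; the window is 100 mm along the holder's x and 92 mm along its y
- window_right (a point): centre of the right guard window (holder frame x=-35, y=-60 mm), same size; a 28 mm wide bar separates the windows
- lever_left (a joint): left lever, a steel bar 12 mm wide, 10 mm thick, hinged at its far end (holder x=150, y=+60, z=100 mm), pad at its near end under the left window. 0 rad = fully up, 0.15 = fully down on a hard stop (pad 28 mm lower); starts at 0 to 0.03. Friction hinge, no spring: the pad moves under about 4 N and stays where it is left. A foot under the bar sinks to 2 mm above the cap of a vial in that nest
- lever_right (a joint): right lever, a steel bar 12 mm wide, 10 mm thick, hinged at its far end (holder x=150, y=-60, z=100 mm), pad at its near end under the right window. 0 rad = fully up, 0.15 = fully down on a hard stop (pad 28 mm lower); starts at 0 to 0.03. Friction hinge, no spring: the pad moves under about 4 N and stays where it is left. A foot under the bar sinks to 2 mm above the cap of a vial in that nest
- pad_left (a point): black flat pad of the left lever, 50 mm (x) by 44 mm (y), 8 mm thick; this point is the centre of its top face, which is at height 109 mm with the lever fully up (11 mm below the guard's top) and about 81 mm fully down; pad centre straight below the middle of the left window (holder frame x=-35, y=+60 mm)
- pad_right (a point): black flat pad of the right lever, 50 mm (x) by 44 mm (y), 8 mm thick; this point is the centre of its top face, which is at height 109 mm with the lever fully up (11 mm below the guard's top) and about 81 mm fully down; pad centre straight below the middle of the right window (holder frame x=-35, y=-60 mm)
- nest_left (a point): middle of the floor of the left nest, a round hole 24 mm wide and 15 mm deep (holder frame x=105, y=+60, floor z=30 mm), open to view beyond the guard, the lever bar passing above it
- nest_right (a point): the same for the right nest (y=-60 mm)
- vial: amber glass vial with aluminium cap, 22.5 mm diameter, 46 mm high, standing in one nest and showing 31 mm above the deck; origin at the centre of its underside
- plug: grey plastic plug, 22.5 mm diameter, 21 mm high, in the other nest, showing only 6 mm; origin at the centre of its underside
- bottle: bystander: glass bottle with blue cap, 66 mm diameter, 115 mm high, standing on the bench left of the holder; origin at the centre of its underside
- beaker: bystander: open glass beaker, 68 mm diameter at the rim, 85 mm high, on the bench right of the holder; origin at the centre of its underside
- jar: bystander: amber jar, 50 mm diameter, 60 mm high, on the bench right of the holder; origin at the centre of its underside

How it is judged:
By the outcome, as a careful person would: the job done as asked, in the order asked, and still so for the second after the job is handed in, with the robot touching nothing.
It also fails if it takes over 35 s, if anything falls off the work surface, if the arm or the gripper's body presses on something with over 40 N, if the wrist force passes 120 N, or if a joint passes its speed limit or range.

## Robot

A 6-joint arm with a two-finger parallel gripper is mounted at the origin on the work surface. World frame = base frame: x ahead of the robot, y to its left, z up, the work surface at z = 0. Lengths are in mm, angles in rad, forces in N, time in s.
With the tool pointing down it reaches from about 350 to 975 mm from the base axis. Payload 7.1 kg.
Tool frame: the origin (TCP) lies at the very end of the fingers, on their centre line; the grasp point (between the pads) lies 19 mm behind it; x points along the fingers, y is the direction in which the jaws open and shut, and the axes are right-handed (so a half turn about x gives the same grasp; the last joint's range is limited). The gripper opens to 88 mm and grips with 3 to 60 N. Pads are 20 mm wide; open, the fingers measure 115 mm over their backs; the gripper's body (75 mm by 178 mm) begins 61 mm behind the grasp point.
Start: joints at [1.273, 0.423, 1.63, -0, 1.089, -0.019], TCP at [171.97, 600.859, 222.675] pointing down, gripper open.
Joint ranges: [-3, 3], [-0.9, 2.11], [0.09, 2.58], [-1.31, 4.45], [0.11, 2.69], [-2.54, 2.54]. Speed limits (rad/s): [2.39, 2.39, 3.01, 3.14, 3.14, 3.14].

## Interface

Orientations are given as a rotation vector (axis times angle).
In Python, from workcell import ctrl gives the robot as it stands. The module is installed in compiled form; this text tells all that it offers.
- The arm moves only by the tool carry_out, never from a script. Its argument "commands" is a list of rows, each a list of 6 numbers: the shift along the tool's x, y, z in m, then the turn, a rotation vector about the tool's x, y, z in degrees. In form: [[tx, ty, tz, rx, ry, rz], ...]. A call has 1 to 8 rows; each row shifts and turns the pose as measured when the row begins, along the tool's axes as they then stand; what a row does not reach is not made up. A row lasts 1/8 s, in which the tool goes at most 62.5 mm and 10.7 degrees, less where a joint would pass 70% of its speed; a pose out of reach is approached as far as the arm can. A call with a gripper value outside its range is refused whole. "grip" is the closure, from 0 (fully open) to 1 (shut), set as the call begins (left out, the last holds). The fingers move at their own pace and stop on an object; the grip force is fixed at half the most. Time passes only in rows, so rows that do not move let the fingers close. It gives the time, the measured TCP pose, the force and the opening at its end, in the units of the state.
- ctrl.get_obs(): the state, without advancing time (a new reading comes with each control period).
- ctrl.get_image(name): name is "side" or "top"; returns a dict with "pixels" (420x560x3 uint8, blue, green, red), "intrinsics" (3x3 intrinsics, pixels), "rvec" (rotation vector, rad) and "tvec" (3), from world to camera coordinates, as OpenCV has them. Camera axes: x right, y down, z forward; pixel columns grow to the right and rows downward; lengths in mm; the calibration is good to about 2 mm. A picture is of the moment at which its call begins. There is no depth.
- ctrl.close_job(): hands the job in, once; it reports no verdict.
The state is a dict: "t": time; "qpos": joint angles; "qvel": joint speeds; "joint_torque": joint torques, N m; "ee_pos": TCP position; "orientation": TCP orientation; "ft_force": force on the tool from outside, world axes, zero at the start; "moment": the same for the moment, N m; "width": finger opening in mm.
Only numpy, scipy, OpenCV 4.12 (cv2) and the standard library are available. Lean on these libraries where they do the work, as an engineer would, in place of code of your own. Each camera call takes 0.05 s, during which the arm holds its last target. There are 200 camera calls.

## Working session

There is one attempt and no reset: what is moved stays moved. The work goes in short steps, Python scripts to look and compute and a tool call to move; the robot and the scene stay as the last step left them, time stands still between calls to the robot, and variables do not carry over. Pictures are saved under pics/ and viewed, about 8 in all and at most 12, crops included, and the job is handed in when it is done.

Besides the shell and the picture viewer there is one more tool, called after ">>>" by a JSON object that holds its "method" and its "body", one argument or row to a line. carry_out: Moves the arm, as the interface text tells. Its arguments: {"type":"object","properties":{"commands":{"type":"array"},"grip":{"type":"number"}},"required":["commands"]}

```bash
mkdir -p pics; python3 - <<'E'
from workcell import ctrl
import cv2
o=ctrl.get_obs();print(o)
for n in("side","top"):
    d=ctrl.get_image(n);cv2.imwrite(f"pics/{n}0.png",d["pixels"]);print(n,d["intrinsics"],d["rvec"],d["tvec"])
E
```

```text
{'t': 0.0, 'qpos': array([ 1.27302390e+00,  4.23834972e-01,  1.63067535e+00, -5.03848224e-06,
        1.08859848e+00, -1.89824638e-02]), 'qvel': array([ 0.00188473,  0.00075011, -0.00029454,  0.00120302, -0.00028707,
        0.00107702]), 'joint_torque': array([-3.21849388e-03, -5.44614995e+01, -2.73667341e+01,  6.41892012e-02,
        2.29530578e-02, -1.53986175e-04]), 'ee_pos': array([171.80006908, 600.35223962, 221.91111895]), 'orientation': array([ 0.21765859,  1.55993091, -0.22001777]), 'ft_force': array([ 0.65029195, -0.11819689,  0.17843533]), 'moment': array([-0.02506825,  0.0300707 ,  0.04791978]), 'width': 87.56101261131114}
side [[441.95710036   0.         281.48254824]
 [  0.         441.95710036 210.5017313 ]
 [  0.           0.           1.        ]] [ 0.53458248 -2.77709974  1.07290343] [565.50175955 204.9266448  849.40543198]
top [[389.87797268   0.         280.81388176]
 [  0.         389.87797268 210.68077334]
 [  0.           0.           1.        ]] [ 2.20751214 -2.1546442   0.08149754] [   4.92007876  602.4623162  1025.97276418]
```

View pics/top0.png

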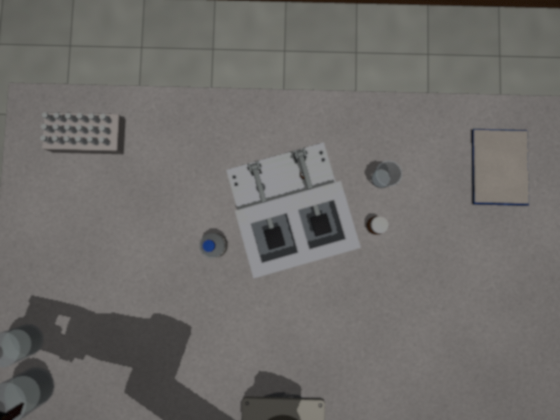

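View pics/side0.png

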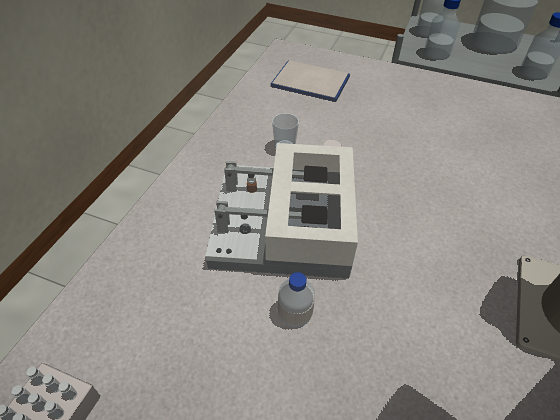

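The top view shows the holder at about (295,210), with the windows at about (273,237) and (321,222). In the side view something amber stands in the far (right) nest, at about (251,184). The near nest, at about (245,228), looks low. I'll fit the pose and check on enlarged crops.

```bash
cat >h.py <<'E'
import numpy as np,cv2
from scipy.optimize import least_squares
from workcell import ctrl
def proj(d,P): return cv2.projectPoints(np.array(P,float).reshape(-1,3),np.array(d["rvec"]),np.array(d["tvec"]),np.array(d["intrinsics"]),None)[0][:,0]
def world(p,P):
    P=np.array(P,float).reshape(-1,3);c,s=np.cos(p[2]),np.sin(p[2])
    return np.c_[p[0]+c*P[:,0]-s*P[:,1],p[1]+s*P[:,0]+c*P[:,1],P[:,2]+(p[3] if len(p)>3 else 0)]
G=[[55,135,120],[55,-135,120],[-115,-135,120],[-115,135,120]]
def win(y): return [[15,y+46,120],[15,y-46,120],[-85,y-46,120],[-85,y+46,120]]
def draw(d,p,sc,box,fn):
    x,y,w,h=box;im=cv2.resize(d["pixels"][y:y+h,x:x+w],None,fx=sc,fy=sc,interpolation=cv2.INTER_CUBIC)
    im=cv2.convertScaleAbs(im,alpha=1.3)
    for Q,c in((G,(0,0,255)),(win(60),(0,255,0)),(win(-60),(255,0,0))):
        cv2.polylines(im,[np.int32((proj(d,world(p,Q))-[x,y]+.5)*sc)],True,c,1)
    cv2.imwrite(fn,im)
E
python3 - <<'E'
from h import *
T=ctrl.get_image("top");S=ctrl.get_image("side")
t=np.array([[235,210],[341,182],[359,247],[253,277]]);s=np.array([[267,237],[276,146],[352,147],[357,241]])
f=lambda p:np.r_[(proj(T,world(p,G))-t).ravel(),(proj(S,world(p,G))-s).ravel()]
r=least_squares(f,[500,0,0.2,0]);print(r.x,r.fun.round(1));np.save("p.npy",r.x)
draw(T,r.x,4,(215,135,160,150),"pics/t1.png");draw(S,r.x,4,(195,135,180,150),"pics/s1.png")
E
```

```text
[ 5.79178699e+02 -1.38155686e+01  3.04938766e-01 -1.31512383e+00] [-0.1  1.1 -0.4 -1.2  1.8  0.5  0.8  1.6 -2.1  0.1  0.1 -2.4 -0.3  1.
  0.3  2.1]
```

View pics/t1.png

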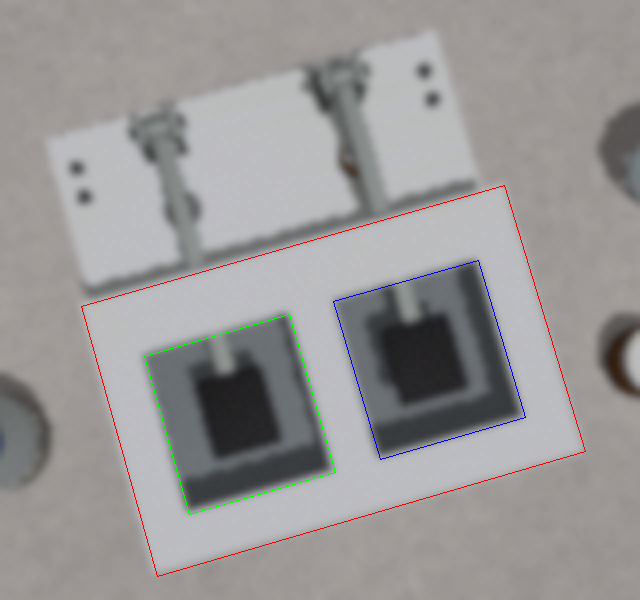

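View pics/s1.png

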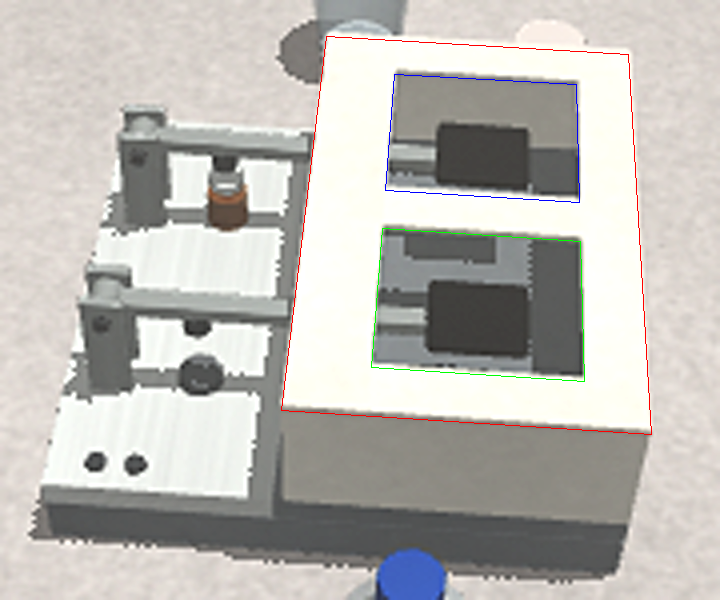

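The fit agrees with both views to about 2 px. The vial (amber, crop pixel (228,200)) is in the far nest, which is the right station on the −y side. The left nest holds only the low plug, so I'll press the right lever.

```bash
cat >>h.py <<'E'
from scipy.spatial.transform import Rotation as R
def info(z=170,h=(-35,-60)):
    o=ctrl.get_obs();p=np.load("p.npy");q=R.from_rotvec(o["orientation"]).as_matrix()
    t=world(p[:3],[[*h,z]])[0]
    print("target",t.round(1),"pos",o["ee_pos"].round(1),"t",o["t"],"f",o["ft_force"].round(1),"w",o["width"])
    print("tool delta mm",(q.T@(t-o["ee_pos"])).round(1));print(q.round(3));print(o["qpos"].round(2))
E
python3 -c "
from h import *
info()"
```

```text
target [563.8 -81.6 170. ] pos [171.9 600.5 222.2] t 0.2 f [ 0.5 -0.4  0.1] w 88.1620673200521
tool delta mm [  52.7 -547.9  564.5]
[[-0.     0.275  0.961]
 [-0.001  0.961 -0.275]
 [-1.    -0.001 -0.   ]]
[ 1.27  0.42  1.63 -0.    1.09 -0.02]
```

>>> {"method": "carry_out", "body": {
  "commands": [
    [0,-0.034,0.035,0,0,0],
    [0,-0.034,0.035,0,0,0],
    [0,-0.034,0.035,0,0,0],
    [0,-0.034,0.035,0,0,0],
    [0,-0.034,0.035,0,0,0],
    [0,-0.034,0.035,0,0,0],
    [0,-0.034,0.035,0,0,0],
    [0,-0.034,0.035,0,0,0]
  ],
  "grip": 1
}}

```text
t: 1.2
ee_pos: [370.5, 254.9, 221.6]
orientation: [0.214, 1.559, -0.213]
ft_force: [0.1, -0.1, 1.1]
width: 11.0
```

>>> {"method": "carry_out", "body": {
  "commands": [
    [0,-0.034,0.035,0,0,0],
    [0,-0.034,0.035,0,0,0],
    [0,-0.034,0.035,0,0,0],
    [0,-0.034,0.035,0,0,0],
    [0,-0.034,0.035,0,0,0],
    [0,-0.034,0.035,0,0,0],
    [0,-0.034,0.035,0,0,0],
    [0,0,0,0,0,0]
  ]
}}

```text
t: 2.2
ee_pos: [548.2, -53.6, 222.3]
orientation: [0.218, 1.556, -0.216]
ft_force: [0.1, 0.3, -0.0]
width: 0.4
```

```bash
python3 -c "
from h import *
info()"
```

```text
target [563.8 -81.6 170. ] pos [548.2 -53.6 222.3] t 2.2 f [ 0.1  0.3 -0. ] w 0.35702200858521105
tool delta mm [ 52.3 -22.7  22.4]
[[ 0.004  0.273  0.962]
 [ 0.001  0.962 -0.273]
 [-1.     0.002  0.003]]
[-0.12  0.31  1.8   0.    1.03 -1.41]
```

>>> {"method": "carry_out", "body": {
  "commands": [
    [0.02,-0.0115,0.011,0,0,0],
    [0.02,-0.0115,0.011,0,0,0],
    [0.01,0,0,0,0,0],
    [0,0,0,0,0,0]
  ]
}}

```text
t: 2.7
ee_pos: [561.7, -79.7, 170.9]
orientation: [0.219, 1.558, -0.215]
ft_force: [-0.5, 0.5, 0.6]
width: 0.6
```

```bash
python3 - <<'E'
from h import *
info(130)
p=np.load("p.npy")
T=ctrl.get_image("top");S=ctrl.get_image("side")
draw(T,p,3,(215,135,160,150),"pics/t2.png");draw(S,p,3,(195,135,180,150),"pics/s2.png")
a=cv2.imread("pics/s2.png");b=cv2.imread("pics/t2.png");cv2.imwrite("pics/c2.png",cv2.resize(np.hstack([a,b[:,:480]]),None,fx=.78,fy=.78))
E
```

```text
target [563.8 -81.6 130. ] pos [561.7 -79.7 170.9] t 2.7 f [-0.5  0.5  0.6] w 0.5918926749632131
tool delta mm [40.9 -1.3  2.5]
[[ 0.002  0.273  0.962]
 [ 0.002  0.962 -0.273]
 [-1.     0.003  0.001]]
[-0.16  0.4   1.8   0.    0.94 -1.46]
```

View pics/c2.png

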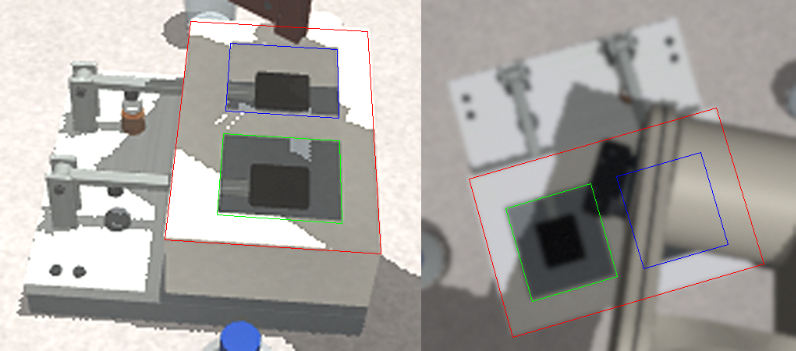

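The fingertip shows at composite pixel (300,40) in the side view, above the right window. I'll go down to about 130 mm and check it against the calibrated projection before entering.

>>> {"method": "carry_out", "body": {
  "commands": [
    [0.015,-0.001,0.002,0,0,0],
    [0.015,0,0,0,0,0],
    [0.008,0,0,0,0,0],
    [0,0,0,0,0,0]
  ]
}}

```text
t: 3.3
ee_pos: [564.5, -80.5, 132.1]
orientation: [0.218, 1.555, -0.214]
ft_force: [-0.0, 0.0, -0.4]
width: 0.3
```

```bash
python3 - <<'E'
from h import *
info(109)
p=np.load("p.npy");o=ctrl.get_obs()
S=ctrl.get_image("side");draw(S,p,6,(240,120,125,95),"pics/s3.png")
a=cv2.imread("pics/s3.png");u=(proj(S,o["ee_pos"])[0]-[240,120]+.5)*6;print(u)
cv2.drawMarker(a,tuple(int(v) for v in u),(0,255,255),0,20,1);cv2.imwrite("pics/s3.png",a)
E
```

```text
target [563.8 -81.6 109. ] pos [564.5 -80.5 132.1] t 3.3 f [-0.   0.  -0.4] w 0.2639547323526414
tool delta mm [23.1 -1.3 -0.4]
[[ 0.005  0.272  0.962]
 [ 0.002  0.962 -0.272]
 [-1.     0.003  0.004]]
[-0.16  0.46  1.82  0.    0.86 -1.46]
[455.84724823 267.35386001]
```

View pics/s3.png

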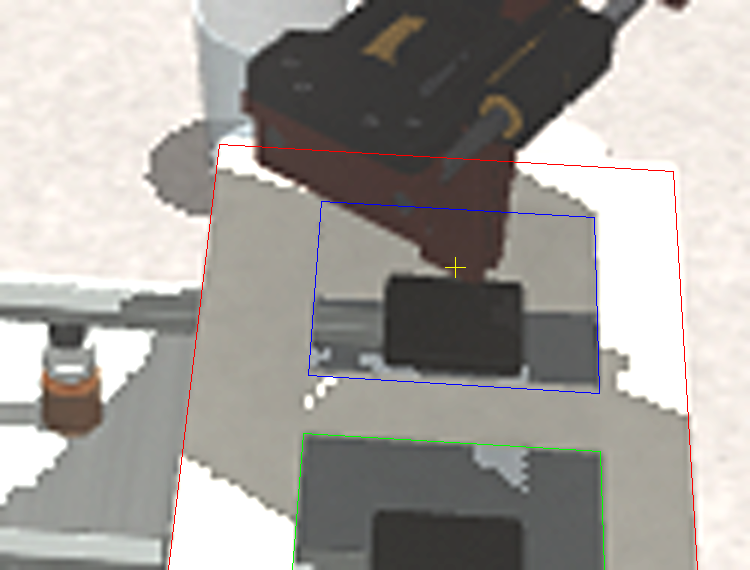

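The fingertip at pixel (455,268) agrees with the projection and lies over the pad. The gripper seems to widen above the tips, so I'll check it against the window at pressing depth with a wireframe.

```bash
python3 - <<'E'
from h import *
p=np.load("p.npy");o=ctrl.get_obs();q=R.from_rotvec(o["orientation"]).as_matrix()
S=ctrl.get_image("side");x0,y0,sc=230,70,5
im=cv2.resize(S["pixels"][y0:y0+115,x0:x0+150],None,fx=sc,fy=sc,interpolation=cv2.INTER_CUBIC)
im=cv2.convertScaleAbs(im,alpha=1.6,beta=30)
def rect(d,hy,hz,c):
    P=[o["ee_pos"]+q@[-d,a*hy,b*hz] for a,b in((1,1),(1,-1),(-1,-1),(-1,1))]
    cv2.polylines(im,[np.int32((proj(S,P)-[x0,y0]+.5)*sc)],True,c,1)
rect(0,13.5,10,(0,255,255));rect(40,13.5,10,(0,255,0));rect(40,40,10,(255,255,0));rect(80,89,37.5,(0,0,255));rect(80,37.5,89,(255,0,255))
cv2.imwrite("pics/s4.png",im)
E
```

```text
(no output)
```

View pics/s4.png

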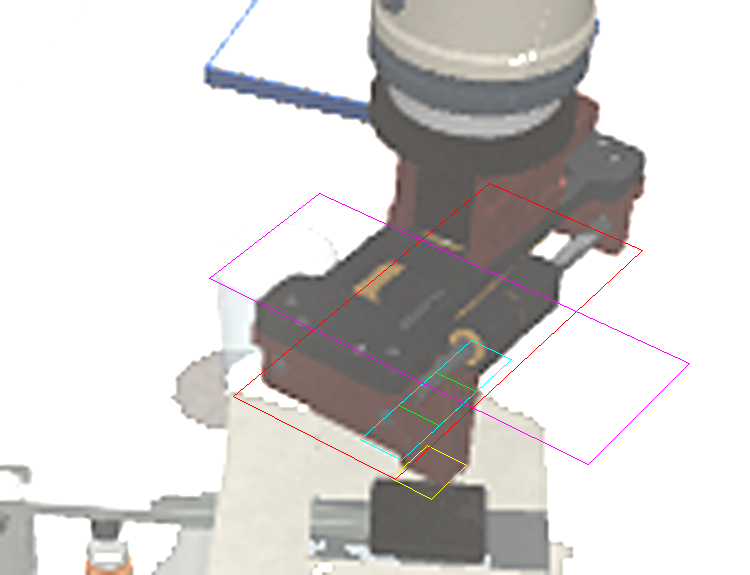

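The wide part is the gripper body (red rectangle), 80 mm above the tips. At full press it will be about 41 mm above the guard, so only the narrow closed fingers enter. Going down.

>>> {"method": "carry_out", "body": {
  "commands": [
    [0.01,-0.001,0,0,0,0],
    [0.01,0,0,0,0,0],
    [0.008,0,0,0,0,0],
    [0.008,0,0,0,0,0],
    [0.006,0,0,0,0,0]
  ]
}}

```text
t: 4.03
ee_pos: [566.0, -81.8, 89.5]
orientation: [0.218, 1.551, -0.214]
ft_force: [0.1, 0.5, 2.9]
width: 0.3
```

```bash
python3 -c "
from h import *
info(81)"
```

```text
target [563.8 -81.6  81. ] pos [566.  -81.8  89.5] t 4.025 f [0.1 0.5 2.9] w 0.29776986480824374
tool delta mm [ 8.5 -0.4 -2.2]
[[ 0.009  0.272  0.962]
 [ 0.001  0.962 -0.272]
 [-1.     0.004  0.008]]
[-0.17  0.53  1.83  0.    0.77 -1.46]
```

>>> {"method": "carry_out", "body": {
  "commands": [
    [0.004,0,-0.001,0,0,0],
    [0.003,0,-0.001,0,0,0],
    [0,0,0,0,0,0]
  ]
}}

```text
t: 4.4
ee_pos: [566.2, -81.5, 82.7]
orientation: [0.217, 1.547, -0.214]
ft_force: [0.5, 0.4, 4.7]
width: 0.3
```

>>> {"method": "carry_out", "body": {
  "commands": [
    [0.002,0,0,0,0,0],
    [0,0,0,0,0,0]
  ]
}}

```text
t: 4.65
ee_pos: [566.2, -81.6, 82.7]
orientation: [0.217, 1.547, -0.214]
ft_force: [-1.5, 0.6, 4.5]
width: 0.8
```

>>> {"method": "carry_out", "body": {
  "commands": [
    [0.003,0,0,0,0,0]
  ]
}}

```text
t: 4.78
ee_pos: [566.5, -81.6, 81.7]
orientation: [0.217, 1.546, -0.214]
ft_force: [-9.8, 0.8, 38.6]
width: 0.4
```

>>> {"method": "carry_out", "body": {
  "commands": [
    [0.004,0,0,0,0,0]
  ]
}}

```text
t: 4.9
ee_pos: [566.6, -81.6, 81.2]
orientation: [0.217, 1.546, -0.214]
ft_force: [-17.7, 1.7, 55.4]
width: 0.5
```

The force jumped from 4.5 N to 55 N with the tip at z≈81, so the lever is on its stop. Withdrawing straight up.

>>> {"method": "carry_out", "body": {
  "commands": [
    [-0.004,0,0,0,0,0],
    [-0.008,0,0,0,0,0],
    [-0.015,0,0,0,0,0],
    [-0.025,0,0,0,0,0],
    [-0.04,0,0,0,0,0],
    [-0.04,0,0,0,0,0],
    [-0.04,0,0,0,0,0],
    [0,0,0,0,0,0]
  ]
}}

```text
t: 5.9
ee_pos: [561.9, -81.4, 260.6]
orientation: [0.217, 1.551, -0.214]
ft_force: [0.5, -0.8, -0.0]
width: 0.4
```

>>> {"method": "carry_out", "body": {
  "commands": [
    [0,0.035,-0.035,0,0,0],
    [0,0.035,-0.035,0,0,0],
    [0,0.035,-0.035,0,0,0],
    [0,0.035,-0.035,0,0,0],
    [0,0.035,-0.035,0,0,0],
    [0,0.035,-0.035,0,0,0],
    [0,0.035,-0.035,0,0,0],
    [0,0,0,0,0,0]
  ]
}}

```text
t: 6.9
ee_pos: [382.4, 227.6, 252.6]
orientation: [0.215, 1.562, -0.22]
ft_force: [-1.0, 0.4, -0.3]
width: 0.3
```

```bash
python3 - <<'E'
from h import *
info()
p=np.load("p.npy")
T=ctrl.get_image("top");S=ctrl.get_image("side")
draw(T,p,3,(200,135,210,150),"pics/t5.png");draw(S,p,4,(195,100,190,150),"pics/s5.png")
E
```

```text
target [563.8 -81.6 170. ] pos [382.4 227.6 252.6] t 6.9 f [-1.   0.4 -0.3] w 0.28268006813026664
tool delta mm [  83.  -247.5  259.2]
[[-0.003  0.274  0.962]
 [-0.003  0.962 -0.274]
 [-1.    -0.003 -0.002]]
[ 0.51  0.12  1.98 -0.    1.05 -0.78]
```

View pics/s5.png

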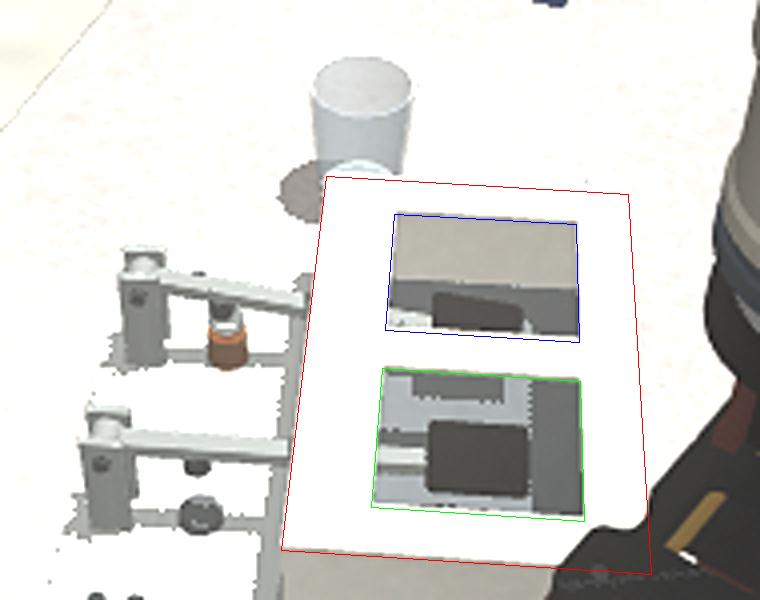

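View pics/t5.png

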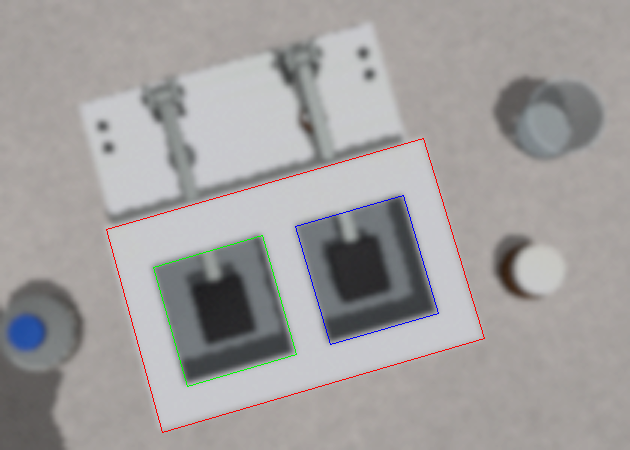

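The right pad (side crop (480,312)) is sunk and its bar slopes down with the foot just above the vial cap. The left pad, vial, plug, bottle, beaker and jar haven't moved. One numeric check of the pad angle, then I hand in.

```bash
python3 - <<'E'
from h import *
p=np.load("p.npy");S=ctrl.get_image("side")
for a in(.11,.13,.15):
    c,s=np.cos(a),np.sin(a)
    P=[[150+c*(x-150)-s*9, -82,100+s*(x-150)+c*9] for x in(-10,-60)]
    print(a,((proj(S,world(p,P))-[195,100]+.5)*4).round())
print(ctrl.close_job())
E
```

```text
0.11 [[436. 285.]
 [524. 297.]]
0.13 [[435. 289.]
 [523. 303.]]
0.15 [[434. 293.]
 [522. 308.]]
the job is handed in; nothing more can be done
None
```

The right lever is pressed fully down to its stop and the job is handed in at about 7 s. No score came back on hand-in.

- **Station:** the camera views showed the vial in the right nest and only the low plug in the left one. I went through the right window with closed fingertips, pressed the pad and withdrew.
- **At the stop:** the push force rose from about 4.5 N to 55 N with the tip at z ≈ 81 mm. In the last side picture the pad's far edge, at (433,291) to (523,307), fits a lever angle of about 0.15 rad, which is fully down.
- **Everything else:** in the final pictures the left lever is still up, and the vial, plug, bottle, beaker and jar look unmoved. The arm is clear of everything, with the force reading near zero.
- **Guard:** I saw no sign of contact. At full press the gripper body was about 41 mm above it, and only the narrow fingers went through the window.

No check failed. The guard corners fitted to about 2 pixels.

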